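# Set the sanding table's suction to the third click and start it

## Robot

A 6-joint arm with a two-finger parallel gripper is mounted at the origin on the work surface. World frame = base frame: x ahead of the robot, y to its left, z up, the work surface at z = 0. Lengths are in m, angles in rad, forces in N, time in s.
With the tool pointing down it reaches from about 0.35 to 0.775 m from the base axis. Payload 5.5 kg.
Tool frame: the origin (TCP) lies at the very end of the fingers, on their centre line; the grasp point (between the pads) lies grip_depth behind it (grip_depth is the distance from the TCP to the grasp point, in m); z points along the fingers, y is the line along which they close (so a half turn about z gives the same grasp; the last joint's range is limited). The gripper opens to 85 mm and grips with 20 to 120 N. Pads are 22 mm wide; open, the fingers measure 114 mm over their backs; the gripper's body (76 mm by 85 mm) begins 54 mm behind the grasp point. The pads swing forward as they close: fully open they stand 13 mm farther back than shut.
Start: joints at [1.118, 0.313, 0.046, 1.304, 0, 1.431], TCP at [0.177, 0.547, 0.231] pointing down, gripper open.
Joint ranges: [-2.76, 2.76], [-0.86, 1.69], [-1.03, 1.26], [-2.2, 2.34], [-1.47, 1.5], [-3.14, 3.14]. Speed limits (rad/s): [2.57, 2.57, 3.14, 3.14, 3.14, 3.14].

## Interface

Orientations are given as a rotation vector (axis times angle).
In Python, from rig import * gives the robot as it stands.
- The arm moves only by the tool arm_command, never from a script. Its argument "targets" is a list of rows, each an object with "translation": the shift along the tool's x, y, z in m, a list of three; "turn": the turn, a rotation vector about the tool's x, y, z in degrees, a list of three; "claw": the closure, from -1 (fully open) to 1 (shut). A call has 1 to 5 rows; each row shifts and turns the commanded pose from where the row before left it, along the tool's axes as they then stand; what a row does not reach is not made up. A row lasts 1/12 s, in which the tool goes at most 41.7 mm and 7.16 degrees, less where a joint would pass 70% of its speed; a pose out of reach is approached as far as the arm can. A call is refused whole if a number of a shift passes 0.0417 or a number of a turn 7.16, either way. A call with a gripper value outside its range is refused whole. The fingers move at their own pace and stop on an object; the grip force is fixed at half the most. Time passes only in rows, so rows that do not move let the fingers close. It gives the time, the measured TCP pose, the force, the opening and the grip force at its end, in the units of the state.
- get_obs(): the state, without advancing time (a new reading comes with each control period).
- read_camera(name): name is "scene" or "top" or "wrist"; returns (picture, depth): 384x512x3 uint8, blue, green, red; 384x512 float32, m along the optical axis (not along the pixel's ray), 0 where there is no reading.
- calibration(name): a dict with "camera_matrix" (3x3 intrinsics, pixels), "k1" (the pictures are not rectified: a ray, as slopes to the right and down, at radius r is drawn at 1 + k1 r^2 times it, then the intrinsics apply), "R" (3x3) and "t" (3): a world point X has camera coordinates R X + t; the wrist camera has in their place "hand_eye" (4x4, takes a point from camera to tool coordinates, whose origin is the TCP and whose axes are the flange's). Camera axes: x right, y down, z forward; pixel columns grow to the right and rows downward; lengths in m; the calibration is good to about 2 mm. A picture is of the moment at which its call begins: read the wrist's pose just before it. calibration takes no time and is no camera call.
- hand_in(): hands the job in; it is judged then, once.
The state is a dict: "clock": time; "joint_pos": joint angles; "qd": joint speeds; "joint_torque": joint torques, N m; "tcp_pos": TCP position; "tool_rot": TCP orientation; "ft_force": force on the tool from outside, world axes, zero at the start; "wrist_torque": the same for the moment, N m; "finger_gap": opening from 0.0 (shut) to 1.0 (fully open); "finger_force": force on a finger pad.
Only numpy, scipy, OpenCV 4.12 (cv2) and the standard library are available. Lean on these libraries where they do the work, as an engineer would, in place of code of your own. Each camera call takes 0.05 s, during which the arm holds its last target. There are 200 camera calls.

## Task

Get the downdraft sanding table ready: with the fingertips push the upright lever on its front strip along the slot, to the robot's left, feeling the clicks, and stop at the third click without running on to the fourth. Then press the round button on the separate switch box all the way down and let it come back up. Only push and press: do not pull the lever's cap up, and leave the wood, the tools and the other things where they are.

Things in the scene. Friction and masses are not known exactly. Their poses are not given: they have to be found in the camera images.
- sander: downdraft sanding table: grey metal box fixed to the bench, 220 (x) by 280 (y) by 70 mm high. Origin: centre of its underside; x points away from the robot, y left, turned up to 0.3 rad either way. The flat aluminium strip along its front (70 mm high, 50 mm wide) has the lever slot, along y at x = -78 mm; the strip is free beside the lever. The grille behind it carries two loose cubes and a sanding block.
- suction (a joint): travel of the suction lever along the sanding table's +y (m): 0 at the start (home, its right end, at y = -45 mm of the sanding table). Clicks every 16 mm: 0.016, 0.032, third 0.048, then 0.064, 0.080; ridges halfway between. About 5 N pushes it over a ridge; it then snaps ahead of the finger into the next click and stays. A dark tick on the strip marks home and each click (six ticks).
- lever_top (a point): centre of the top face of the lever's cap: a black upright paddle, 28 mm (sanding table's x) by 12 mm (its y, the way it slides) by 36 mm tall, its underside 5 mm above the strip, its top 41 mm above the strip (111 mm above the bench). It moves with the lever; axes as the sanding table's.
- lever_cap (a joint): how far the lever's cap is pulled up (m): 0 down, at most 0.012. A spring holds it down with about 6 N. It must stay down (a rise over 4 mm is a fault).
- switch: switch box: grey metal box fixed to the bench, 90 (x) by 80 (y) by 45 mm high, on the left or on the right of the sanding table. Origin at the centre of its underside.
- start_top (a point): centre of the top of the round start button on the switch box, 36 mm across; it is pressed straight down.
- start (a joint): how far the start button is pressed (m): 0 up, 0.006 fully down, which takes 5 N; it springs back when released. It counts as pressed beyond 0.004.
- cube0: loose wooden cube, 30 mm, standing on the sanding table's grille; origin at the centre of its underside. Leave it alone.
- cube1: loose wooden cube, 30 mm, standing on the sanding table's grille; origin at the centre of its underside. Leave it alone.
- glue: closed round bottle, 60 mm across, 140 mm tall, standing on the other side of the sanding table from the switch box; origin at the centre of its underside. Leave it alone.
- tape: roll of tape lying flat on the bench, 64 mm across, 18 mm high; origin at the centre of its underside. Leave it alone.
- mallet: wooden mallet lying on the bench, about 275 mm long along its x, head (110 mm wide, 50 mm high) at its +x end; origin on the bench under the handle. Leave it alone.
- sandblock: cork sanding block lying on the grille between the cubes, 100 by 57 by 27 mm; origin at the centre of its underside. Leave it alone.

How it is judged:
On the way, in this order (a step that is already met when the one before it is completed fails the run):
1. the suction lever stands still in its third click (value of joint suction between 0.044 and 0.052 m and velocity of joint suction between -0.02 and 0.02 m/s), for 0.3 s.
2. the start button is pressed down (value of joint suction between 0.044 and 0.052 m and value of joint start above 0.004 m), for 0.03 s.
At the end, for the whole second after the job is handed in: the lever rests in its third click (within 4 mm of 48 mm), its cap down (within 2 mm), the start button has come back up (within 1.5 mm), and every loose thing is within 15 mm of where it was (value of joint suction between 0.044 and 0.052 m and value of joint start below 0.0015 m and value of joint lever_cap below 0.002 m and distance of each of cube0, cube1, glue, tape, mallet, sandblock from where it was at the start of the episode below 0.015 m); the robot touches nothing.
It fails at once if the lever ran past the third click, over the ridge towards the fourth (value of joint suction above 0.057 m).
It fails at once if the lever's cap was pulled up by more than 4 mm (value of joint lever_cap above 0.004 m).
It fails at once if the start button was pressed before the lever was at its third click (value of joint start above 0.003 m and value of joint suction below 0.044 m).
It fails at once if a bystander was moved by more than 15 mm, lifted or tipped over (distance of any of cube0, cube1, glue, tape, mallet, sandblock from where it was at the start of the episode above 0.015 m or angle between glue's own z axis and vertical above 0.4 rad).
It also fails if it takes over 64 s, if anything falls off the work surface, if the arm or the gripper's body presses on something with over 40 N, if the wrist force passes 120 N, or if a joint passes its speed limit or range.

## Working session

There is one attempt and no reset: what is moved stays moved. The work goes in short steps, Python scripts to look and compute and a tool call to move; the robot and the scene stay as the last step left them, time stands still between calls to the robot, and variables do not carry over. Pictures are saved under pics/ and viewed, at most 10 in all, crops included, and the job is handed in when it is done.

Besides the shell and the picture viewer there is one more tool, called as name([rows], argument=value, ...), one row to a line, values as JSON. arm_command: Moves the arm, as the interface text tells. Its arguments: {"type":"object","properties":{"targets":{"type":"array"}},"required":["targets"]}

```bash
ls; mkdir -p pics
python3 - <<'E'
from rig import *
import cv2,numpy as np
o=get_obs();print({k:np.round(v,3) for k,v in o.items()})
for n in("top","scene"):
    im,d=read_camera(n);cv2.imwrite(f"pics/{n}0.png",im);np.save(f"pics/{n}0.npy",d)
    print(n,calibration(n))
print(calibration("wrist"))
E
```

```text
pics
{'clock': np.float64(0.0), 'joint_pos': array([ 1.118,  0.314,  0.045,  1.304, -0.   ,  1.431]), 'qd': array([ 0.001,  0.001, -0.   ,  0.   , -0.001, -0.001]), 'joint_torque': array([ 0.0000e+00, -4.8063e+01,  2.9853e+01,  2.0000e-02, -0.0000e+00,
        0.0000e+00]), 'tcp_pos': array([0.177, 0.547, 0.23 ]), 'tool_rot': array([-4.890e-01, -3.103e+00,  3.000e-03]), 'ft_force': array([-0.172,  0.193, -0.177]), 'wrist_torque': array([ 0.025, -0.003,  0.012]), 'finger_force': np.float64(0.0), 'finger_gap': np.float64(0.998)}
top {'camera_matrix': array([[401.40139292,   0.        , 259.09454458],
       [  0.        , 401.40139292, 183.95344475],
       [  0.        ,   0.        ,   1.        ]]), 'k1': -0.04896820307651284, 'R': array([[-0.01713783, -0.99981087,  0.00919325],
       [-0.99561598,  0.0162189 , -0.09211826],
       [ 0.09195173, -0.01073165, -0.99570563]]), 't': array([-0.05197327,  0.56854273,  1.03167534])}
scene {'camera_matrix': array([[388.75880962,   0.        , 256.31171046],
       [  0.        , 388.75880962, 192.87895665],
       [  0.        ,   0.        ,   1.        ]]), 'k1': 0.01347450856632724, 'R': array([[ 0.8841041 ,  0.46726799,  0.00453506],
       [ 0.39399391, -0.7401759 , -0.54489305],
       [-0.25125434,  0.48352896, -0.83849329]]), 't': array([-0.48831668, -0.22594261,  1.17494502])}
{'camera_matrix': array([[300.43525681,   0.        , 258.77102692],
       [  0.        , 300.43525681, 187.27928521],
       [  0.        ,   0.        ,   1.        ]]), 'k1': -0.007288749897708773, 'hand_eye': array([[-2.71072341e-05, -9.62026943e-01, -2.72954503e-01,
         6.82963013e-02],
       [ 9.99999991e-01, -6.15025940e-05,  1.17455174e-04,
        -1.23448112e-03],
       [-1.29782452e-04, -2.72954497e-01,  9.62026936e-01,
        -1.41955908e-01],
       [ 0.00000000e+00,  0.00000000e+00,  0.00000000e+00,
         1.00000000e+00]])}
```

View pics/top0.png

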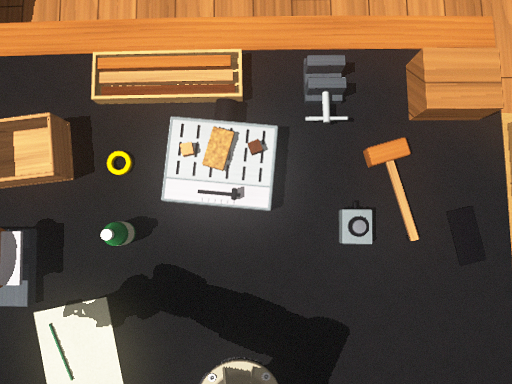

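View pics/scene0.png

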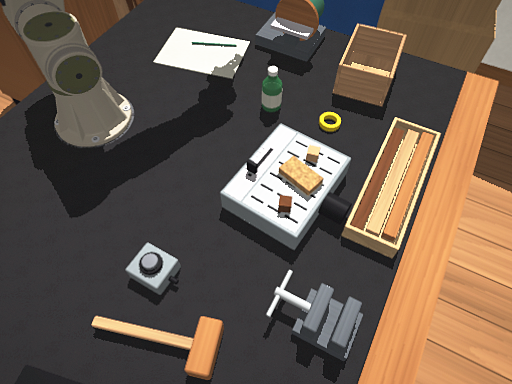

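The top view shows the sander at about (162–277, 117–210), with the lever cap near (238,193) and the slot running left to about (198,192). The start button is at (358,227). The scene view shows the cap at (252,166) and the button at (150,262).

```bash
cat > h.py <<'E'
from rig import *
import cv2,numpy as np
from scipy.spatial.transform import Rotation as Ro
def und(n,uv):
    c=calibration(n);uv=np.atleast_2d(np.asarray(uv,float))
    return cv2.undistortPoints(uv[:,None],c["camera_matrix"],np.array([c["k1"],0,0,0.]))[:,0]
def rt(n,o=None):
    c=calibration(n)
    if n!="wrist": return c["R"].T,-c["R"].T@c["t"]
    T=Ro.from_rotvec(o["tool_rot"]).as_matrix();H=c["hand_eye"]
    return T@H[:3,:3],T@H[:3,3]+o["tcp_pos"]
def rays(n,uv,o=None):
    R,p=rt(n,o);x=und(n,uv);return p,np.c_[x,np.ones(len(x))]@R.T
def plane(n,uv,z,o=None):
    p,d=rays(n,uv,o);return p+d*((z-p[2])/d[:,2])[:,None]
def cloud(n,d,o=None):
    v,u=np.mgrid[:384,:512];p,r=rays(n,np.c_[u.ravel(),v.ravel()],o)
    return (p+r*d.reshape(-1,1)).reshape(384,512,3)
def two(a,ua,b,ub,oa=None,ob=None):
    p,d=rays(a,ua,oa);q,e=rays(b,ub,ob);d=d[0];e=e[0]
    s=np.linalg.lstsq(np.c_[d,-e],q-p,rcond=None)[0];A=p+s[0]*d;B=q+s[1]*e
    return (A+B)/2,np.linalg.norm(A-B)
E
python3 - <<'E'
from h import *
np.set_printoptions(precision=4,suppress=True)
for n,box in(("top",(155,110,285,215)),("scene",(215,120,355,250))):
    im=cv2.imread(f"pics/{n}0.png");P=cloud(n,np.load(f"pics/{n}0.npy"))
    x0,y0,x1,y1=box;m=np.zeros((384,512),bool);m[y0:y1,x0:x1]=1
    z=P[...,2]
    t=m&(abs(z-.07)<.006)
    r=cv2.minAreaRect(P[t][:,:2].astype(np.float32)*1000);print(n,"table",r,"z",np.median(z[t]))
    g=cv2.cvtColor(im,cv2.COLOR_BGR2GRAY)
    c=m&(z>.1)&(z<.12)&(g<90)
    v,u=np.nonzero(c);print("cap",len(u),u.mean(),v.mean(),P[c].mean(0),P[c].min(0),P[c].max(0))
    bx={"top":(336,200,378,250),"scene":(120,238,185,295)}[n]
    m[:]=0;m[bx[1]:bx[3],bx[0]:bx[2]]=1
    b=m&(z>.03)
    print("box z hist",np.histogram(z[b],bins=np.arange(.03,.09,.004)))
    c=m&(z>.05);v,u=np.nonzero(c);print("btn",len(u),u.mean(),v.mean(),P[c].mean(0),P[c].min(0),P[c].max(0))
    cv2.imwrite(f"pics/{n}crop.png",cv2.resize(im[y0:y1,x0:x1],None,fx=5,fy=5,interpolation=cv2.INTER_CUBIC))
E
```

```text
top table ((635.4534912109375, 36.47991943359375), (280.4892272949219, 247.30697631835938), 83.84319305419922) z 0.06996354944408467
cap 49 234.3877551020408 192.24489795918367 [ 0.5407 -0.0004  0.1101] [ 0.5268 -0.0573  0.1036] [0.6695 0.0055 0.1146]
box z hist (array([  2,  10, 106, 512, 133,  30, 116,  32,  62,  91,   1,   0,   0,
         0]), array([0.03 , 0.034, 0.038, 0.042, 0.046, 0.05 , 0.054, 0.058, 0.062,
       0.066, 0.07 , 0.074, 0.078, 0.082, 0.086]))
btn 346 357.5838150289017 225.64161849710982 [ 0.4541 -0.2992  0.1021] [ 0.4198 -0.3379  0.0502] [ 0.4786 -0.0501  1.0801]
scene table ((650.3826293945312, 34.3897705078125), (283.0931091308594, 278.9815979003906), 83.83018493652344) z 0.07048660852935407
cap 62 253.75806451612902 166.1290322580645 [ 0.547  -0.0047  0.1072] [ 0.5253 -0.0706  0.1006] [0.6618 0.0062 0.114 ]
box z hist (array([ 32,  37,  82, 669, 207,  26, 147,  61,  46, 152,   4,   0,   0,
         0]), array([0.03 , 0.034, 0.038, 0.042, 0.046, 0.05 , 0.054, 0.058, 0.062,
       0.066, 0.07 , 0.074, 0.078, 0.082, 0.086]))
btn 451 150.96674057649668 262.7472283813747 [ 0.4676 -0.3218  0.0882] [ 0.4258 -0.5072  0.0501] [ 0.816  -0.2776  0.8643]
```

View pics/topcrop.png

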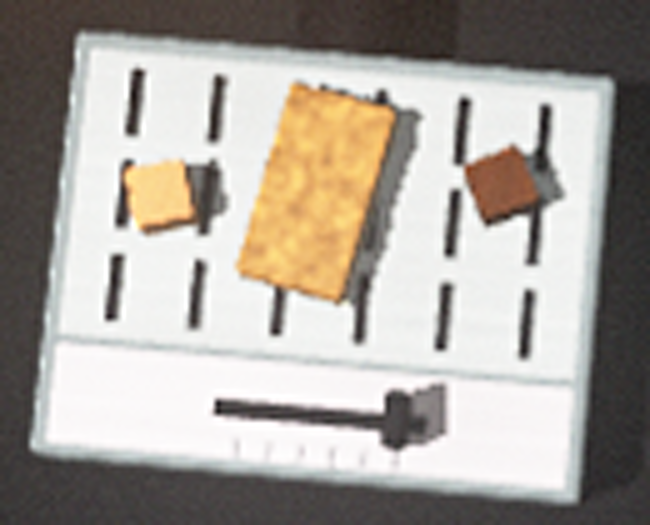

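The crop shows the cap at crop (397,418), the slot running left to 215, and the six ticks below it, with home on the right at 395. The strip is clear on the lever's right side.

Run:
```python
from h import *
np.set_printoptions(precision=4,suppress=True)
print("front R/L corners",plane("top",[(270.6,209.4),(162,201)],.07))
print("ticks home, fifth",plane("top",[(155+397/5,110+461/5),(155+237/5,110+448/5)],.07))
th=np.radians(83.84);Y=np.array([np.cos(th),np.sin(th)]);X=np.array([Y[1],-Y[0]])
for n in("top","scene"):
    P=cloud(n,np.load(f"pics/{n}0.npy"));z=P[...,2]
    w=(abs(z-.111)<.006)&(np.hypot(P[...,0]-.53,P[...,1])<.035);Q=P[w]
    print(n,"cap",len(Q),np.median(Q,0),"x",np.percentile(Q[:,:2]@X,[2,98]),"y",np.percentile(Q[:,:2]@Y,[2,98]))
    b=(np.hypot(P[...,0]-.45,P[...,1]+.3)<.05)&(z>.05)&(z<.09);Q=P[b]
    print("btn",len(Q),np.median(Q,0),cv2.minEnclosingCircle(Q[Q[:,2]>.06][:,:2].astype(np.float32)),np.percentile(z[b],[5,50,80,95]))
```

```text
front R/L corners [[ 0.4989 -0.0888  0.07  ]
 [ 0.5244  0.1843  0.07  ]]
ticks home, fifth [[0.5185 0.0019 0.07  ]
 [0.5263 0.0824 0.07  ]]
top cap 54 [0.539  0.0008 0.1106] x [0.5236 0.5484] y [0.0536 0.0648]
btn 332 [ 0.4533 -0.3093  0.059 ] ((0.45519232749938965, -0.3115798830986023), 0.02383323386311531) [0.0531 0.059  0.0666 0.0684]
scene cap 51 [ 0.5389 -0.0001  0.1102] x [0.5227 0.5486] y [0.0535 0.0644]
btn 436 [ 0.4565 -0.3159  0.0598] ((0.4561038911342621, -0.3125336468219757), 0.02143678069114685) [0.0534 0.0598 0.0675 0.0689]
```

arm_command([
  {"translation":[0,0,0],"turn":[0,0,-6.1],"claw":1},
  {"translation":[0,0,0],"turn":[0,0,-6.1],"claw":1},
  {"translation":[-0.024,-0.032,0],"turn":[0,0,0],"claw":1},
  {"translation":[-0.024,-0.032,0],"turn":[0,0,0],"claw":1},
  {"translation":[-0.024,-0.032,0],"turn":[0,0,0],"claw":1},
])

```text
clock: 0.52
tcp_pos: [0.2389, 0.4433, 0.2305]
tool_rot: [-0.153, -3.137, 0.002]
ft_force: [1.4, -0.6, 0.5]
finger_gap: 0.298
finger_force: 0.0
```

arm_command([
  {"translation":[-0.024,-0.032,0],"turn":[0,0,0],"claw":1},
  {"translation":[-0.024,-0.032,0],"turn":[0,0,0],"claw":1},
  {"translation":[-0.024,-0.032,0],"turn":[0,0,0],"claw":1},
  {"translation":[-0.024,-0.032,0],"turn":[0,0,0],"claw":1},
  {"translation":[-0.024,-0.032,0],"turn":[0,0,0],"claw":1},
])

```text
clock: 0.93
tcp_pos: [0.3427, 0.2714, 0.2311]
tool_rot: [-0.156, -3.138, 0.0]
ft_force: [0.5, 0.9, -0.5]
finger_gap: 0.002
finger_force: 0.0
```

arm_command([
  {"translation":[-0.024,-0.032,0],"turn":[0,0,0],"claw":1},
  {"translation":[-0.024,-0.032,0],"turn":[0,0,0],"claw":1},
  {"translation":[-0.024,-0.032,0],"turn":[0,0,0],"claw":1},
  {"translation":[-0.024,-0.032,0],"turn":[0,0,0],"claw":1},
  {"translation":[-0.024,-0.032,0],"turn":[0,0,0],"claw":1},
])

```text
clock: 1.35
tcp_pos: [0.4463, 0.1002, 0.2311]
tool_rot: [-0.157, -3.137, -0.0]
ft_force: [0.3, 1.0, -0.2]
finger_gap: -0.001
finger_force: 0.0
```

arm_command([
  {"translation":[-0.024,-0.032,0],"turn":[0,0,0],"claw":1},
  {"translation":[-0.024,-0.032,0],"turn":[0,0,0],"claw":1},
  {"translation":[0,0,0],"turn":[0,0,0],"claw":1},
  {"translation":[0,0,0],"turn":[0,0,0],"claw":1},
])

```text
clock: 1.68
tcp_pos: [0.4878, 0.0318, 0.2305]
tool_rot: [-0.163, -3.136, -0.0]
ft_force: [-1.1, 1.0, -0.6]
finger_gap: -0.0
finger_force: 0.0
```

arm_command([
  {"translation":[-0.018,-0.024,0],"turn":[0,0,0],"claw":1},
  {"translation":[-0.018,-0.024,0],"turn":[0,0,0],"claw":1},
  {"translation":[-0.018,-0.024,0],"turn":[0,0,0],"claw":1},
  {"translation":[0,0,0.02],"turn":[0,0,0],"claw":1},
  {"translation":[0,0,0.02],"turn":[0,0,0],"claw":1},
])

```text
clock: 2.1
tcp_pos: [0.5349, -0.0434, 0.1915]
tool_rot: [0.157, 3.135, 0.0]
ft_force: [-0.3, -0.8, -1.6]
finger_gap: 0.004
finger_force: 0.0
```

Run:
```python
from h import *
o=get_obs();im,d=read_camera("wrist");cv2.imwrite("pics/w1.png",im);np.save("pics/w1.npy",d)
print(o["tcp_pos"],o["tool_rot"]);np.save("pics/w1o.npy",np.r_[o["tcp_pos"],o["tool_rot"]])
P=cloud("wrist",d,o)
th=np.radians(84.3);Y=np.array([np.cos(th),np.sin(th)]);X=np.array([Y[1],-Y[0]])
g=(abs(P[...,2]-.111)<.005)&(np.hypot(P[...,0]-.539,P[...,1])<.03);Q=P[g][:,:2]
print("cap",len(Q),np.median(P[g],0),np.percentile(Q@X,[2,98]),np.percentile(Q@Y,[2,98]))
```

```text
[ 0.53491409 -0.0434141   0.1915406 ] [1.57345473e-01 3.13537128e+00 2.62824752e-05]
cap 516 [ 5.37616986e-01 -3.26514874e-04  1.09961822e-01] [0.52270146 0.54850255] [0.04779487 0.05913944]
```

View pics/w1.png

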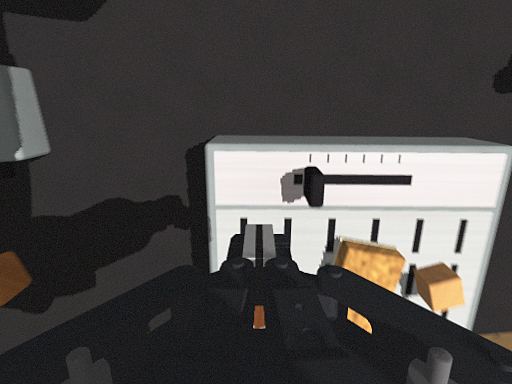

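The wrist view shows the shut fingertips at (258,235) and the cap at (315,186), with the ticks at (310–400,158) and free strip to the left of the cap. Next I descend beside the lever.

arm_command([
  {"translation":[0,0,0.03],"turn":[0,0,0],"claw":1},
  {"translation":[0,0,0.03],"turn":[0,0,0],"claw":1},
  {"translation":[0,0,0.03],"turn":[0,0,0],"claw":1},
  {"translation":[0,0,0.014],"turn":[0,0,0],"claw":1},
  {"translation":[0,0,0],"turn":[0,0,0],"claw":1},
])

```text
clock: 2.57
tcp_pos: [0.5302, -0.041, 0.084]
tool_rot: [-0.153, -3.13, -0.003]
ft_force: [-0.1, -0.2, -0.4]
finger_gap: -0.003
finger_force: 0.0
```

arm_command([
  {"translation":[0,0.008,0],"turn":[0,0,0],"claw":1},
  {"translation":[0,0.005,0],"turn":[0,0,0],"claw":1},
  {"translation":[0,0,0],"turn":[0,0,0],"claw":1},
])

```text
clock: 2.82
tcp_pos: [0.5364, -0.029, 0.0892]
tool_rot: [0.154, 3.135, 0.0]
ft_force: [0.1, -0.4, 0.2]
finger_gap: -0.001
finger_force: 0.0
```

Run:
```python
from h import *
o=get_obs();im,d=read_camera("wrist");cv2.imwrite("pics/w2.png",im)
print(o["tcp_pos"],o["ft_force"])
```

```text
[ 0.53639598 -0.02899854  0.0892077 ] [ 0.14699861 -0.40223974  0.23306944]
```

View pics/w2.png

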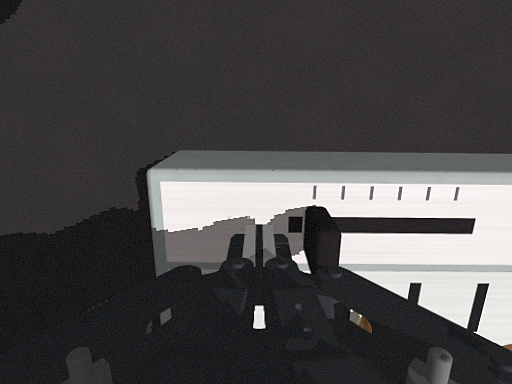

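The fingertips, shut at (258,240), stand right of the cap at (320,240) with a small gap. I advance until contact.

arm_command([
  {"translation":[0,0.004,0.002],"turn":[0,0,0],"claw":1},
  {"translation":[0,0.002,0],"turn":[0,0,0],"claw":1},
  {"translation":[0,0,0],"turn":[0,0,0],"claw":1},
])

```text
clock: 3.12
tcp_pos: [0.5359, -0.0241, 0.0857]
tool_rot: [0.156, 3.137, 0.0]
ft_force: [0.8, -0.3, 0.0]
finger_gap: 0.001
finger_force: 0.0
```

arm_command([
  {"translation":[0,0.002,0],"turn":[0,0,0],"claw":1},
  {"translation":[0,0,0],"turn":[0,0,0],"claw":1},
])

```text
clock: 3.28
tcp_pos: [0.536, -0.0224, 0.0853]
tool_rot: [0.157, 3.138, 0.0]
ft_force: [-1.2, -0.5, 0.0]
finger_gap: -0.003
finger_force: 0.0
```

arm_command([
  {"translation":[0,0.002,0],"turn":[0,0,0],"claw":1},
  {"translation":[0,0,0],"turn":[0,0,0],"claw":1},
])

```text
clock: 3.45
tcp_pos: [0.5361, -0.0204, 0.0853]
tool_rot: [-0.157, -3.138, -0.0]
ft_force: [-0.0, 0.8, 0.6]
finger_gap: 0.002
finger_force: 0.0
```

arm_command([
  {"translation":[0,0.002,0],"turn":[0,0,0],"claw":1},
  {"translation":[0,0,0],"turn":[0,0,0],"claw":1},
])

```text
clock: 3.62
tcp_pos: [0.5363, -0.0183, 0.0852]
tool_rot: [-0.157, -3.138, -0.0]
ft_force: [0.8, 0.0, 0.0]
finger_gap: -0.005
finger_force: 0.0
```

arm_command([
  {"translation":[0,0.002,0],"turn":[0,0,0],"claw":1},
  {"translation":[0,0,0],"turn":[0,0,0],"claw":1},
])

```text
clock: 3.78
tcp_pos: [0.5366, -0.0166, 0.0853]
tool_rot: [-0.157, -3.138, 0.001]
ft_force: [0.3, -1.4, 0.3]
finger_gap: -0.004
finger_force: 0.5
```

arm_command([
  {"translation":[0,0.002,0],"turn":[0,0,0],"claw":1},
  {"translation":[0,0,0],"turn":[0,0,0],"claw":1},
])

```text
clock: 3.95
tcp_pos: [0.5368, -0.0149, 0.0853]
tool_rot: [-0.157, -3.138, 0.002]
ft_force: [0.0, -2.8, 0.2]
finger_gap: 0.0
finger_force: 1.6
```

arm_command([
  {"translation":[0,0.002,0],"turn":[0,0,0],"claw":1},
  {"translation":[0,0,0],"turn":[0,0,0],"claw":1},
])

```text
clock: 4.12
tcp_pos: [0.537, -0.0129, 0.0853]
tool_rot: [-0.157, -3.138, 0.001]
ft_force: [-0.5, -4.9, -0.4]
finger_gap: 0.004
finger_force: 2.2
```

arm_command([
  {"translation":[0,0.002,0],"turn":[0,0,0],"claw":1},
  {"translation":[0,0,0],"turn":[0,0,0],"claw":1},
])

```text
clock: 4.28
tcp_pos: [0.5372, -0.0102, 0.0853]
tool_rot: [0.157, 3.138, 0.001]
ft_force: [0.6, -1.6, -1.5]
finger_gap: -0.001
finger_force: 0.8
```

arm_command([
  {"translation":[0,0.002,0],"turn":[0,0,0],"claw":1},
  {"translation":[0,0,0],"turn":[0,0,0],"claw":1},
])

```text
clock: 4.45
tcp_pos: [0.5374, -0.0076, 0.0853]
tool_rot: [0.156, 3.138, 0.003]
ft_force: [-0.4, -0.1, -0.4]
finger_gap: 0.001
finger_force: 0.0
```

arm_command([
  {"translation":[0,0.002,0],"turn":[0,0,0],"claw":1},
  {"translation":[0,0,0],"turn":[0,0,0],"claw":1},
])

```text
clock: 4.62
tcp_pos: [0.5375, -0.0059, 0.0853]
tool_rot: [-0.156, -3.138, -0.001]
ft_force: [-0.2, -0.4, -0.3]
finger_gap: -0.002
finger_force: 0.0
```

arm_command([
  {"translation":[0,0.002,0],"turn":[0,0,0],"claw":1},
  {"translation":[0,0,0],"turn":[0,0,0],"claw":1},
])

```text
clock: 4.78
tcp_pos: [0.5378, -0.0041, 0.0853]
tool_rot: [0.156, 3.138, 0.001]
ft_force: [0.3, -0.5, 0.5]
finger_gap: 0.0
finger_force: 0.0
```

arm_command([
  {"translation":[0,0.002,0],"turn":[0,0,0],"claw":1},
  {"translation":[0,0,0],"turn":[0,0,0],"claw":1},
])

```text
clock: 4.95
tcp_pos: [0.538, -0.0022, 0.0853]
tool_rot: [-0.156, -3.138, -0.001]
ft_force: [-0.0, -0.3, -0.6]
finger_gap: 0.0
finger_force: 0.0
```

arm_command([
  {"translation":[0,0.002,0],"turn":[0,0,0],"claw":1},
  {"translation":[0,0,0],"turn":[0,0,0],"claw":1},
])

```text
clock: 5.12
tcp_pos: [0.5382, -0.0007, 0.0853]
tool_rot: [0.157, 3.138, -0.001]
ft_force: [1.1, -0.5, 0.5]
finger_gap: -0.0
finger_force: 0.5
```

arm_command([
  {"translation":[0,0.002,0],"turn":[0,0,0],"claw":1},
  {"translation":[0,0,0],"turn":[0,0,0],"claw":1},
])

```text
clock: 5.28
tcp_pos: [0.5384, 0.001, 0.0853]
tool_rot: [0.157, 3.138, -0.002]
ft_force: [0.1, -3.3, -0.3]
finger_gap: 0.001
finger_force: 1.6
```

arm_command([
  {"translation":[0,0.002,0],"turn":[0,0,0],"claw":1},
  {"translation":[0,0,0],"turn":[0,0,0],"claw":1},
])

```text
clock: 5.45
tcp_pos: [0.5386, 0.0031, 0.0853]
tool_rot: [0.157, 3.138, -0.001]
ft_force: [-1.5, -3.6, 1.2]
finger_gap: 0.004
finger_force: 2.2
```

arm_command([
  {"translation":[0,0.002,0],"turn":[0,0,0],"claw":1},
  {"translation":[0,0,0],"turn":[0,0,0],"claw":1},
])

```text
clock: 5.62
tcp_pos: [0.5389, 0.0057, 0.0853]
tool_rot: [0.157, 3.137, 0.001]
ft_force: [-0.3, -1.0, -0.1]
finger_gap: 0.003
finger_force: 0.8
```

arm_command([
  {"translation":[0,0.002,0],"turn":[0,0,0],"claw":1},
  {"translation":[0,0,0],"turn":[0,0,0],"claw":1},
])

```text
clock: 5.78
tcp_pos: [0.539, 0.0083, 0.0852]
tool_rot: [0.156, 3.138, 0.003]
ft_force: [0.0, -0.4, -0.8]
finger_gap: -0.004
finger_force: 0.0
```

arm_command([
  {"translation":[0,0.002,0],"turn":[0,0,0],"claw":1},
  {"translation":[0,0.002,0],"turn":[0,0,0],"claw":1},
  {"translation":[0,0,0],"turn":[0,0,0],"claw":1},
])

```text
clock: 6.03
tcp_pos: [0.5393, 0.012, 0.0853]
tool_rot: [0.156, 3.138, 0.001]
ft_force: [0.1, -0.7, 0.3]
finger_gap: -0.0
finger_force: 0.0
```

arm_command([
  {"translation":[0,0.002,0],"turn":[0,0,0],"claw":1},
  {"translation":[0,0.002,0],"turn":[0,0,0],"claw":1},
  {"translation":[0,0,0],"turn":[0,0,0],"claw":1},
])

```text
clock: 6.28
tcp_pos: [0.5398, 0.0154, 0.0853]
tool_rot: [0.157, 3.138, -0.001]
ft_force: [-0.7, -0.8, -0.8]
finger_gap: 0.004
finger_force: 0.6
```

arm_command([
  {"translation":[0,0.002,0],"turn":[0,0,0],"claw":1},
  {"translation":[0,0,0],"turn":[0,0,0],"claw":1},
])

```text
clock: 6.45
tcp_pos: [0.5399, 0.017, 0.0853]
tool_rot: [-0.157, -3.138, 0.002]
ft_force: [-0.4, -3.5, 0.4]
finger_gap: 0.001
finger_force: 1.6
```

arm_command([
  {"translation":[0,0.002,0],"turn":[0,0,0],"claw":1},
  {"translation":[0,0,0],"turn":[0,0,0],"claw":1},
])

```text
clock: 6.62
tcp_pos: [0.5402, 0.019, 0.0853]
tool_rot: [0.157, 3.138, -0.001]
ft_force: [-0.6, -5.3, 1.1]
finger_gap: 0.0
finger_force: 2.2
```

arm_command([
  {"translation":[0,0.002,0],"turn":[0,0,0],"claw":1},
  {"translation":[0,0,0],"turn":[0,0,0],"claw":1},
])

```text
clock: 6.78
tcp_pos: [0.5404, 0.0216, 0.0853]
tool_rot: [0.157, 3.138, 0.001]
ft_force: [0.4, -1.9, -0.5]
finger_gap: 0.002
finger_force: 0.8
```

arm_command([
  {"translation":[0,0.001,0],"turn":[0,0,0],"claw":1},
  {"translation":[0,0,0],"turn":[0,0,0],"claw":1},
])

```text
clock: 6.95
tcp_pos: [0.5405, 0.0231, 0.0853]
tool_rot: [0.156, 3.138, 0.002]
ft_force: [-0.1, -0.5, 0.5]
finger_gap: 0.006
finger_force: 0.0
```

The force has gone, so the third click snapped. I back off and check.

arm_command([
  {"translation":[0,-0.01,0],"turn":[0,0,0],"claw":1},
  {"translation":[0,-0.015,0],"turn":[0,0,0],"claw":1},
  {"translation":[0,-0.005,-0.03],"turn":[0,0,0],"claw":1},
  {"translation":[0,0,-0.04],"turn":[0,0,0],"claw":1},
  {"translation":[0,0,-0.04],"turn":[0,0,0],"claw":1},
])

```text
clock: 7.37
tcp_pos: [0.5361, -0.0081, 0.1954]
tool_rot: [-0.158, -3.134, -0.002]
ft_force: [1.6, 0.5, -0.0]
finger_gap: 0.006
finger_force: 0.0
```

Run:
```python
from h import *
o=get_obs();im,d=read_camera("wrist");cv2.imwrite("pics/w3.png",im)
print(o["tcp_pos"])
P=cloud("wrist",d,o)
th=np.radians(84.3);Y=np.array([np.cos(th),np.sin(th)]);X=np.array([Y[1],-Y[0]])
c=np.array([.538,-.0003])+.048*Y
g=(abs(P[...,2]-.111)<.005)&(np.hypot(P[...,0]-c[0],P[...,1]-c[1])<.035);Q=P[g][:,:2]
print("cap",len(Q),np.median(P[g],0),np.percentile(Q@Y,[2,98])-np.array([.0478,.0591]))
```

```text
[ 0.53607295 -0.00813854  0.19542527]
cap 499 [0.54269128 0.0474259  0.11002157] [0.04811383 0.0481297 ]
```

View pics/w3.png

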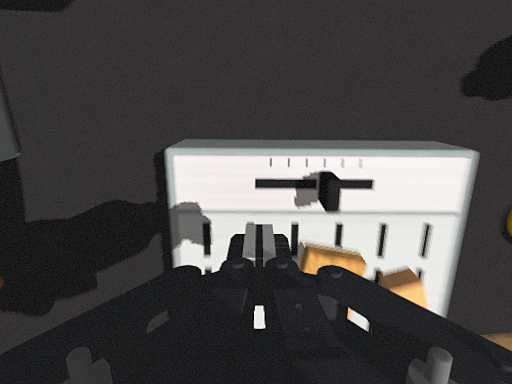

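The cap at (325,185) stands at the fourth tick including home, and its measured travel is 48.1 mm, so it is in the third click. Next is the button.

arm_command([
  {"translation":[0.006,-0.039,0],"turn":[0,0,0],"claw":1},
  {"translation":[0.006,-0.039,0],"turn":[0,0,0],"claw":1},
  {"translation":[0.006,-0.039,0],"turn":[0,0,0],"claw":1},
  {"translation":[0.006,-0.039,0],"turn":[0,0,0],"claw":1},
  {"translation":[0.006,-0.039,0],"turn":[0,0,0],"claw":1},
])

```text
clock: 7.83
tcp_pos: [0.4874, -0.2003, 0.1955]
tool_rot: [0.156, 3.137, 0.0]
ft_force: [0.9, 0.1, -0.3]
finger_gap: -0.001
finger_force: 0.0
```

arm_command([
  {"translation":[0.006,-0.03,0],"turn":[0,0,0],"claw":1},
  {"translation":[0,0,0],"turn":[0,0,0],"claw":1},
  {"translation":[0,0,0],"turn":[0,0,0],"claw":1},
])

```text
clock: 8.08
tcp_pos: [0.4785, -0.2296, 0.1951]
tool_rot: [0.163, 3.137, 0.001]
ft_force: [-0.0, 0.1, 0.2]
finger_gap: 0.001
finger_force: 0.0
```

Run:
```python
from h import *
np.set_printoptions(precision=4,suppress=True)
o=get_obs();im,d=read_camera("wrist");cv2.imwrite("pics/w4.png",im);print(o["tcp_pos"],o["tool_rot"])
P=cloud("wrist",d,o);z=P[...,2]
b=(np.hypot(P[...,0]-.455,P[...,1]+.312)<.035)&(z>.06)&(z<.09);Q=P[b]
print(len(Q),np.percentile(Q[:,2],[5,50,95]),cv2.minEnclosingCircle(Q[:,:2].astype(np.float32)))
v,u=np.nonzero(b);print(u.min(),u.max(),v.min(),v.max())
t=b&(z>np.percentile(Q[:,2],95)-.003);print("top",t.sum(),cv2.minEnclosingCircle(P[t][:,:2].astype(np.float32)))
```

```text
[ 0.4785 -0.2296  0.1951] [0.1626 3.1372 0.0011]
1184 [0.064  0.0662 0.0675] ((0.45205584168434143, -0.3142206072807312), 0.017804579809308052)
146 185 141 178
top 1102 ((0.45219215750694275, -0.3141997456550598), 0.01764444075524807)
```

View pics/w4.png

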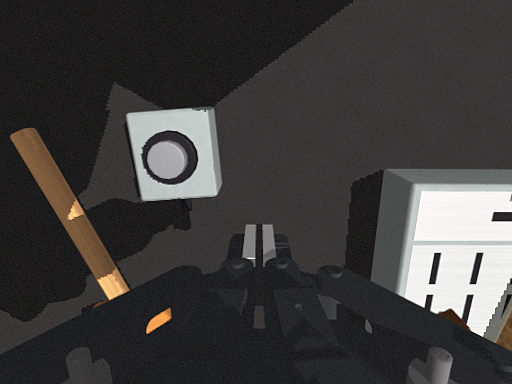

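The button is the grey disc at (168,158) inside a dark collar, which gives a centre near (0.452, −0.314) and a top at about z = 0.0665.

arm_command([
  {"translation":[0.006,-0.029,0],"turn":[0,0,0],"claw":1},
  {"translation":[0.006,-0.029,0],"turn":[0,0,0],"claw":1},
  {"translation":[0.006,-0.029,0.03],"turn":[0,0,0],"claw":1},
  {"translation":[0,0,0.03],"turn":[0,0,0],"claw":1},
  {"translation":[0,0,0.03],"turn":[0,0,0],"claw":1},
])

```text
clock: 8.55
tcp_pos: [0.4534, -0.3128, 0.1052]
tool_rot: [0.157, 3.136, -0.001]
ft_force: [1.1, -0.6, -0.2]
finger_gap: 0.001
finger_force: 0.0
```

arm_command([
  {"translation":[0,0,0.02],"turn":[0,0,0],"claw":1},
  {"translation":[0,0,0],"turn":[0,0,0],"claw":1},
  {"translation":[0,0,0],"turn":[0,0,0],"claw":1},
])

```text
clock: 8.8
tcp_pos: [0.4525, -0.3103, 0.0849]
tool_rot: [-0.153, -3.136, -0.004]
ft_force: [0.7, 0.5, 0.9]
finger_gap: -0.003
finger_force: 0.0
```

arm_command([
  {"translation":[0,-0.003,0.01],"turn":[0,0,0],"claw":1},
  {"translation":[0,0,0.005],"turn":[0,0,0],"claw":1},
  {"translation":[0,0,0],"turn":[0,0,0],"claw":1},
])

```text
clock: 9.05
tcp_pos: [0.4528, -0.3152, 0.0707]
tool_rot: [0.156, 3.137, -0.0]
ft_force: [-0.1, 0.5, 1.0]
finger_gap: -0.002
finger_force: 0.0
```

arm_command([
  {"translation":[0,0,0.003],"turn":[0,0,0],"claw":1},
  {"translation":[0,0,0],"turn":[0,0,0],"claw":1},
])

```text
clock: 9.22
tcp_pos: [0.4526, -0.3154, 0.0678]
tool_rot: [0.157, 3.137, -0.0]
ft_force: [-0.2, -0.8, -0.4]
finger_gap: -0.0
finger_force: 0.0
```

arm_command([
  {"translation":[0,0,0.002],"turn":[0,0,0],"claw":1},
  {"translation":[0,0,0],"turn":[0,0,0],"claw":1},
])

```text
clock: 9.38
tcp_pos: [0.4527, -0.3155, 0.0659]
tool_rot: [0.157, 3.137, -0.001]
ft_force: [0.6, 0.1, 1.3]
finger_gap: -0.001
finger_force: 1.0
```

arm_command([
  {"translation":[0,0,0.002],"turn":[0,0,0],"claw":1},
  {"translation":[0,0,0],"turn":[0,0,0],"claw":1},
])

```text
clock: 9.55
tcp_pos: [0.4528, -0.3156, 0.0638]
tool_rot: [0.157, 3.137, -0.001]
ft_force: [0.8, -0.4, 3.2]
finger_gap: -0.0
finger_force: 1.6
```

arm_command([
  {"translation":[0,0,0.002],"turn":[0,0,0],"claw":1},
  {"translation":[0,0,0],"turn":[0,0,0],"claw":1},
])

```text
clock: 9.72
tcp_pos: [0.4528, -0.3156, 0.0618]
tool_rot: [0.157, 3.137, -0.001]
ft_force: [0.2, 0.1, 4.5]
finger_gap: -0.001
finger_force: 2.2
```

arm_command([
  {"translation":[0,0,0.001],"turn":[0,0,0],"claw":1},
  {"translation":[0,0,0],"turn":[0,0,0],"claw":1},
])

```text
clock: 9.88
tcp_pos: [0.4528, -0.3156, 0.0611]
tool_rot: [0.157, 3.137, -0.001]
ft_force: [0.4, 0.6, 4.6]
finger_gap: 0.002
finger_force: 2.5
```

arm_command([
  {"translation":[0,0,0.001],"turn":[0,0,0],"claw":1},
  {"translation":[0,0,0],"turn":[0,0,0],"claw":1},
])

```text
clock: 10.05
tcp_pos: [0.4528, -0.3156, 0.0609]
tool_rot: [0.157, 3.137, -0.001]
ft_force: [-1.6, 1.8, 11.3]
finger_gap: -0.001
finger_force: 5.7
```

The button has bottomed: z stopped at 0.0609 and the force jumped to 11 N. I release it and retract.

arm_command([
  {"translation":[0,0,-0.01],"turn":[0,0,0],"claw":1},
  {"translation":[0,0,-0.03],"turn":[0,0,0],"claw":1},
  {"translation":[0,0,-0.04],"turn":[0,0,0],"claw":1},
  {"translation":[0,0,-0.04],"turn":[0,0,0],"claw":1},
  {"translation":[0,0.03,0],"turn":[0,0,0],"claw":1},
])

```text
clock: 10.47
tcp_pos: [0.4589, -0.2919, 0.1875]
tool_rot: [0.163, 3.127, -0.016]
ft_force: [2.3, -1.2, 1.0]
finger_gap: -0.004
finger_force: 0.0
```

arm_command([
  {"translation":[-0.006,0.03,0],"turn":[0,0,0],"claw":1},
  {"translation":[-0.006,0.03,0],"turn":[0,0,0],"claw":1},
  {"translation":[0,0,0],"turn":[0,0,0],"claw":1},
  {"translation":[0,0,0],"turn":[0,0,0],"claw":1},
])

```text
clock: 10.8
tcp_pos: [0.4732, -0.2255, 0.1795]
tool_rot: [-0.152, -3.137, -0.0]
ft_force: [0.1, 0.0, -0.5]
finger_gap: -0.003
finger_force: 0.0
```

Run:
```python
from h import *
np.set_printoptions(precision=4,suppress=True)
o=get_obs();im,d=read_camera("wrist");P=cloud("wrist",d,o);z=P[...,2]
b=(np.hypot(P[...,0]-.452,P[...,1]+.314)<.012);print("button z",np.median(z[b]),o["tcp_pos"],o["ft_force"])
im,d=read_camera("top");P=cloud("top",d);z=P[...,2]
w=(abs(z-.111)<.006)&(np.hypot(P[...,0]-.543,P[...,1]-.048)<.03)
print("cap",w.sum(),np.median(P[w],0))
```

```text
button z 0.06648445060169364 [ 0.4732 -0.2255  0.1795] [ 0.1152  0.0405 -0.4697]
cap 52 [0.5446 0.0489 0.1101]
```

```bash
python3 -c "
from rig import *
print(hand_in())"
```

```text
the job is handed in; nothing more can be done
None
```

The job is handed in, with no verdict returned: the lever rests in its third click (48.1 mm measured, cap still down), the start button was pressed to its stop and is back up, and the arm ended clear of everything.

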